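Find the binding dryer roller and put it in the repair tray

TASK

One of the three weighted dryer rollers in the test rack binds: turned by hand it stays put, while a free one swings back weight-down. With the units in their pockets, turn rollers a good part of a turn (30 degrees or more) with a fingertip pressed lightly on the top, never leaning hard (keep well under 18 N), and let go, until you have found the binding one; leave it turned. Then lift out only that unit, stand it gently upright in the repair tray with its weight still off the bottom, and let go, the other two units staying in the rack and everything else where it is.

Things in the scene. Friction and masses are not known exactly. Their poses are not given: they have to be found in the camera images.
- rack: fixed aluminium test rack, 130 x 270 mm; origin under its centre on the table, z up. Its plate is 8 mm thick and carries three shallow pockets in a row along its y axis, at y = -90, 0 and +90 mm; pocket rims rise to 18 mm above the table.
- tray: fixed shallow zinc repair tray, 303 mm along its y axis, 208 mm along its x axis, walls 28 mm high and 2 mm thick, flat floor 2 mm thick; origin under its centre. Empty at the start.
- unit_a: one of three identical-looking dryer roller units (0.6 kg), loose in a rack pocket (any order, 2 mm play). Steel base 90 (x) x 42 (y) x 8 mm, origin under its centre, z up. Two upright cheeks 4 mm thick, 34 mm wide (x), 65 mm high, outer faces at y = -21 and +21 mm: grip it across them, about 50 mm up. Between them, touching neither, turns the grey roller, axle along y.
- unit_b: one of three identical-looking dryer roller units (0.6 kg), loose in a rack pocket (any order, 2 mm play). Steel base 90 (x) x 42 (y) x 8 mm, origin under its centre, z up. Two upright cheeks 4 mm thick, 34 mm wide (x), 65 mm high, outer faces at y = -21 and +21 mm: grip it across them, about 50 mm up. Between them, touching neither, turns the grey roller, axle along y.
- unit_c: one of three identical-looking dryer roller units (0.6 kg), loose in a rack pocket (any order, 2 mm play). Steel base 90 (x) x 42 (y) x 8 mm, origin under its centre, z up. Two upright cheeks 4 mm thick, 34 mm wide (x), 65 mm high, outer faces at y = -21 and +21 mm: grip it across them, about 50 mm up. Between them, touching neither, turns the grey roller, axle along y.
- roller_a (a joint): angle (rad) of unit_a's roller; about 0 at the start, with its rim weight (about 20 g, steel plug) at the bottom; no end stops; positive when its top moves toward the unit's +x. All rollers: radius 30 mm, 26 mm wide; axle clamped in a slot nominally 52 mm above the unit's origin (roller top 82 mm), but up to 4 mm higher or lower, shown by no reported pose. At 0 the black 5 mm strip across the tread is on top.
- roller_b (a joint): angle (rad) of unit_b's roller; about 0 at the start, with its rim weight (about 20 g, steel plug) at the bottom; no end stops; positive when its top moves toward the unit's +x. All axles are sprung: the roller sinks 1 mm per 4 N pressed on it, 7 mm at most, and comes back. Pressed with 6 to 12 N and stroked along the unit's x, even a binding roller follows the finger.
- roller_c (a joint): angle (rad) of unit_c's roller; about 0 at the start, with its rim weight (about 20 g, steel plug) at the bottom; no end stops; positive when its top moves toward the unit's +x. In any unit: a free roller swings back to weight-down (a few swings, seconds); the binding one takes 3 N at the tread to turn and stays where it is let go.
- wrench: bystander: small adjustable wrench, 40 x 163 mm, lying at the table's right edge; to be left alone. Origin under its centre.
- scoop: bystander: white soap scoop, 62 x 131 x 47 mm, on the left; to be left alone. Origin under its centre.
- masking_tape: bystander: roll of masking tape, 96 mm across, 25 mm high, lying on the left; to be left alone. Origin under its centre.
- spare_knob: bystander: white spare knob, 44 mm across, 26 mm high, at the right; to be left alone. Origin under its centre.
There are look-alikes about, which are no part of the job. Leave any blue, green or purple look-alike of the unit_b alone.

How it is judged (in metres and radians):
On the way, in this order (a step that is already met when the one before it is completed fails the run):
1. in the rack, a roller has been turned by at least 0.4 rad and stays there with nothing touching it (((angle between roller_a's own z axis and vertical above 0.4 rad and angular speed of roller_a below 0.1 rad/s and contact force between anything else and roller_a below 0.1 N and distance of unit_a from where it was at the start of the episode below 0.01 m) or (angle between roller_b's own z axis and vertical above 0.4 rad and angular speed of roller_b below 0.1 rad/s and contact force between anything else and roller_b below 0.1 N and distance of unit_b from where it was at the start of the episode below 0.01 m) or (angle between roller_c's own z axis and vertical above 0.4 rad and angular speed of roller_c below 0.1 rad/s and contact force between anything else and roller_c below 0.1 N and distance of unit_c from where it was at the start of the episode below 0.01 m))), for 0.5 s.
2. a unit is lifted clear of its pocket (height (world z) of any of unit_a, unit_b, unit_c above 0.03 m), for 0.1 s.
At the end, for the whole second after the job is handed in: a unit whose roller stays turned (0.35 rad or more from weight-down, not moving) stands upright (within 0.12 rad), at rest, on the floor of the tray, its base inside the walls; the other two units are within 10 mm of where they started and upright in the rack (((angle between roller_a's own z axis and vertical above 0.35 rad and x of unit_a in the frame of tray between -0.075 and 0.075 m and y of unit_a in the frame of tray between -0.125 and 0.125 m and z of unit_a in the frame of tray below 0.012 m and angle between unit_a's own z axis and vertical below 0.12 rad and linear speed of unit_a below 0.02 m/s and angular speed of roller_a below 0.1 rad/s and distance of each of unit_b, unit_c from where it was at the start of the episode below 0.01 m and angle between each of unit_b, unit_c's own z axis and vertical below 0.06 rad) or (angle between roller_b's own z axis and vertical above 0.35 rad and x of unit_b in the frame of tray between -0.075 and 0.075 m and y of unit_b in the frame of tray between -0.125 and 0.125 m and z of unit_b in the frame of tray below 0.012 m and angle between unit_b's own z axis and vertical below 0.12 rad and linear speed of unit_b below 0.02 m/s and angular speed of roller_b below 0.1 rad/s and distance of each of unit_a, unit_c from where it was at the start of the episode below 0.01 m and angle between each of unit_a, unit_c's own z axis and vertical below 0.06 rad) or (angle between roller_c's own z axis and vertical above 0.35 rad and x of unit_c in the frame of tray between -0.075 and 0.075 m and y of unit_c in the frame of tray between -0.125 and 0.125 m and z of unit_c in the frame of tray below 0.012 m and angle between unit_c's own z axis and vertical below 0.12 rad and linear speed of unit_c below 0.02 m/s and angular speed of roller_c below 0.1 rad/s and distance of each of unit_a, unit_b from where it was at the start of the episode below 0.01 m and angle between each of unit_a, unit_b's own z axis and vertical below 0.06 rad))); the robot touches nothing.
It fails at once if a roller is pressed with more than 18 N (contact force between anything else and roller_a above 18 N or contact force between anything else and roller_b above 18 N or contact force between anything else and roller_c above 18 N).
It fails at once if a unit is lifted whose roller hangs weight-down (within 0.3 rad), that is, not shown to bind ((height (world z) of unit_a above 0.03 m and angle between roller_a's own z axis and vertical below 0.3 rad) or (height (world z) of unit_b above 0.03 m and angle between roller_b's own z axis and vertical below 0.3 rad) or (height (world z) of unit_c above 0.03 m and angle between roller_c's own z axis and vertical below 0.3 rad)).
It fails at once if a unit is dropped or slammed down in the tray (faster than 0.30 m/s within 20 mm of its floor) ((horizontal distance between unit_a and tray below 0.15 m and z of unit_a in the frame of tray below 0.02 m and linear speed of unit_a above 0.3 m/s) or (horizontal distance between unit_b and tray below 0.15 m and z of unit_b in the frame of tray below 0.02 m and linear speed of unit_b above 0.3 m/s) or (horizontal distance between unit_c and tray below 0.15 m and z of unit_c in the frame of tray below 0.02 m and linear speed of unit_c above 0.3 m/s)).
It fails at once if a bystander is moved by more than 20 mm (distance of any of wrench, scoop, masking_tape, spare_knob from where it was at the start of the episode above 0.02 m).
It also fails if it takes over 72 s, if anything falls off the work surface, if the arm or the gripper's body presses on something with over 40 N, if the wrist force passes 120 N, or if a joint passes its speed limit or range.

ROBOT

A 6-joint arm with a two-finger parallel gripper is mounted at the origin on a cart in front of the work surface, level with it; the furniture and walls round the work are solid. World frame = base frame: x ahead of the robot, y to its left, z up, the work surface at z = 0. Lengths are in m, angles in degrees, forces in N, time in s.
With the tool pointing down it reaches from about 0.35 to 0.875 m from the base axis. Payload 4.2 kg.
Tool frame: the origin (TCP) lies between the finger pads; the fingertips stand 8 mm ahead of it and the grasp point (between the pads) lies 11 mm behind it; z points along the fingers, y is the line along which they close (so a half turn about z gives the same grasp; the last joint's range is limited). The gripper opens to 87 mm and grips with 3 to 60 N. Pads are 19 mm wide; open, the fingers measure 117 mm over their backs; the gripper's body (75 mm by 190 mm) begins 51 mm behind the grasp point.
Start: joints at [-51.36, 22.042, 0.453, 0, -68.411, -14.817], TCP at [0.252, -0.572, 0.231] pointing down, gripper open.
Joint ranges: [-179.83, 179.83], [-69.29, 118.12], [-61.27, 80.66], [-181.25, 117.63], [-171.15, -9.14], [-177.46, 177.46]. Speed limits (degrees/s): [159.86, 159.86, 180, 180, 180, 180].

INTERFACE

Orientations are given as a 3x3 rotation matrix whose columns are the frame's x, y, z axes.
In Python, from station import sense, capture, camera_model, finish_job, find_in gives the robot as it stands. The module is installed in compiled form; this text tells all that it offers.
- The arm moves only by the tool arm_command, never from a script. Its argument "motion" is a list of rows, each a list of 7 numbers: the finger opening in mm, from 0 to 87, then the shift along the tool's x, y, z in mm, then the turn, a rotation vector about the tool's x, y, z in rad. In form: [[jaw, dx, dy, dz, rx, ry, rz], ...]. A call has 1 to 8 rows; each row shifts and turns the commanded pose from where the row before left it, along the tool's axes as they then stand; what a row does not reach is not made up. A row lasts 1/10 s, in which the tool goes at most 50 mm and 8.59 degrees, less where a joint would pass 70% of its speed; a pose out of reach is approached as far as the arm can. A call with a gripper value outside its range is refused whole. The fingers move at their own pace and stop on an object; the grip force is fixed at half the most. Time passes only in rows, so rows that do not move let the fingers close. It gives the time, the measured TCP pose, the force, the opening and the grip force at its end, in the units of the state.
- sense(): the state, without advancing time (a new reading comes with each control period).
- capture(name): name is "side" or "top"; returns the picture (420x560x3 uint8, red, green, blue); there is no depth.
- camera_model(name): a dict with "fx", "fy", "cx", "cy" (pixels), "k1" (the pictures are not rectified: a ray, as slopes to the right and down, at radius r is drawn at 1 + k1 r^2 times it, then the intrinsics apply), "R" (3x3) and "t" (3): a world point X has camera coordinates R X + t. Camera axes: x right, y down, z forward; pixel columns grow to the right and rows downward; lengths in m; the calibration is good to about 2 mm. A picture is of the moment at which its call begins. camera_model takes no time and is no camera call.
- finish_job(): hands the job in; it is judged then, once.
Trained networks look in the newest picture that a camera, given by its name, has taken for a name from the list of things; names that differ only in an ending like _2 or _b are one class to them, and where a whole thing is asked for, a point or a joint stands for the part that bears it (a point fixed in the world has none). Each returns a list of dicts, best first, with "p" (0 to 1); they miss things now and then, are a little off and sometimes report something else, mostly with a low value. They report only what shows in the picture. A call takes as long as a camera call. They do not tell look-alikes from the thing itself.
- find_in(target, camera): "location" ([row, column] in pixels, amid what is visible of it).
The state is a dict: "time_s": time; "joints": joint angles; "joint_velocities": joint speeds; "effort": joint torques, N m; "tcp_pos": TCP position; "ee_rot": TCP orientation; "wrist_force": force on the tool from outside, world axes, zero at the start; "moment": the same for the moment, N m; "gripper_width": opening from 0.0 (shut) to 1.0 (fully open); "gripper_force": force on a finger pad.
Only numpy, scipy, OpenCV 4.12 (cv2) and the standard library are available. Lean on these libraries where they do the work, as an engineer would, in place of code of your own. Each camera call takes 0.05 s, during which the arm holds its last target. There are 200 camera calls.

## Working session

There is one attempt and no reset: what is moved stays moved. The work goes in short steps, Python scripts to look and compute and a tool call to move; the robot and the scene stay as the last step left them, time stands still between calls to the robot, and variables do not carry over. Pictures are saved under pics/ and viewed, at most 10 in all, crops included, and the job is handed in when it is done.

Besides the shell and the picture viewer there is one more tool, called in YAML: its name, and indented under it one key for each argument. arm_command: Moves the arm, as the interface text tells. Its arguments: {"type":"object","properties":{"motion":{"type":"array"}},"required":["motion"]}

```bash
mkdir -p pics
python3 - <<'E'
from station import *
import cv2,numpy as np
for n in("side","top"):
    cv2.imwrite(f"pics/{n}0.png",capture(n)[:,:,::-1])
    m=camera_model(n);print(n,{k:np.round(v,4).tolist() for k,v in m.items()})
    for t in("rack","tray","unit_a","roller_a"):
        print(t,[(np.round(d["location"]).tolist(),round(d["p"],2)) for d in find_in(t,n)])
s=sense();print(s["time_s"],s["tcp_pos"],s["ee_rot"],s["wrist_force"])
E
```

```text
side {'fx': 415.9098, 'fy': 415.9098, 'cx': 288.4263, 'cy': 218.0035, 'k1': -0.1277, 'R': [[0.9924, -0.1227, 0.0083], [-0.041, -0.3937, -0.9183], [0.1159, 0.911, -0.3957]], 't': [-0.5337, 0.0885, 1.1071]}
rack [([279.0, 296.0], 0.59)]
tray [([212.0, 265.0], 0.9), ([244.0, 301.0], 0.38)]
unit_a [([249.0, 301.0], 0.97), ([222.0, 355.0], 0.93), ([253.0, 225.0], 0.7), ([252.0, 366.0], 0.7), ([290.0, 214.0], 0.64), ([272.0, 314.0], 0.61), ([233.0, 289.0], 0.55)]
roller_a [([282.0, 216.0], 0.93), ([229.0, 292.0], 0.75), ([244.0, 225.0], 0.69), ([241.0, 300.0], 0.63), ([264.0, 313.0], 0.62), ([238.0, 365.0], 0.6), ([217.0, 356.0], 0.53)]
top {'fx': 396.6359, 'fy': 396.6359, 'cx': 280.349, 'cy': 212.687, 'k1': -0.1168, 'R': [[-0.0206, -0.9996, 0.0177], [-0.9966, 0.0191, -0.0804], [0.0801, -0.0193, -0.9966]], 't': [0.0366, 0.5457, 1.274]}
rack []
tray [([231.0, 234.0], 0.92), ([208.0, 364.0], 0.64)]
unit_a [([211.0, 339.0], 0.92), ([214.0, 312.0], 0.88), ([270.0, 330.0], 0.83), ([272.0, 368.0], 0.78), ([157.0, 280.0], 0.74), ([204.0, 363.0], 0.65), ([161.0, 326.0], 0.57), ([196.0, 150.0], 0.56)]
roller_a [([272.0, 371.0], 0.76), ([268.0, 331.0], 0.74), ([157.0, 279.0], 0.69), ([202.0, 370.0], 0.66), ([157.0, 326.0], 0.56), ([208.0, 342.0], 0.53), ([213.0, 314.0], 0.46)]
0.5 [ 0.25245507 -0.57168214  0.23051451] [[-9.14798941e-01 -4.03909517e-01 -1.16618322e-05]
 [-4.03909517e-01  9.14798938e-01  7.87739745e-05]
 [-2.11493263e-05  7.67726734e-05 -9.99999997e-01]] [ 0.29168368 -0.07157998  0.37143359]
```

View pics/side0.png

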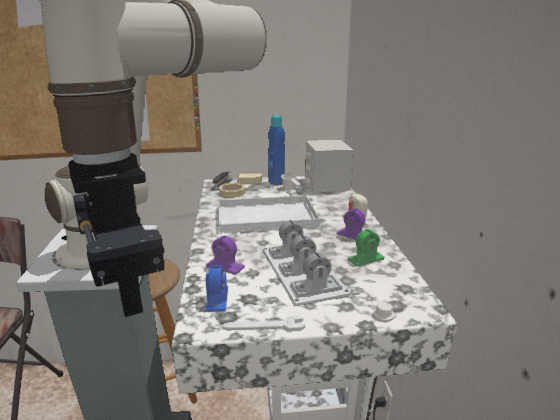

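View pics/top0.png

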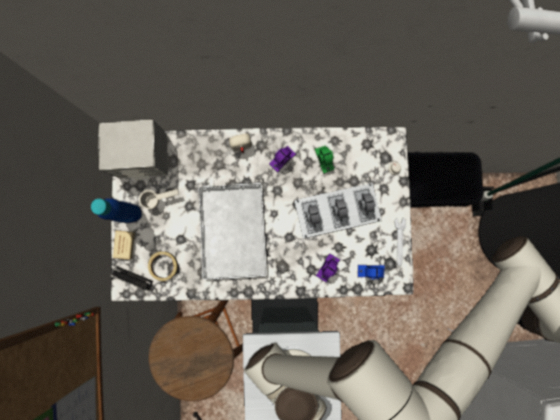

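The side view shows the tray at about (265,213) and the three grey units in the rack at about (291,236), (301,250) and (316,272) (column, row). The top view shows the tray at (234,232) and the rack at (340,211), with units at (313,214), (340,208) and (366,204). The coloured look-alikes stand around them. I'll enlarge both views for corners.

Run:
```python
import cv2
a=cv2.imread("pics/top0.png")[170:250,190:400]; b=cv2.imread("pics/side0.png")[190:310,200:360]
cv2.imwrite("pics/topc.png",cv2.resize(a,None,fx=3.8,fy=3.8,interpolation=cv2.INTER_CUBIC))
cv2.imwrite("pics/sidec.png",cv2.resize(b,None,fx=5,fy=5,interpolation=cv2.INTER_CUBIC))
```

```text
(no output)
```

View pics/topc.png

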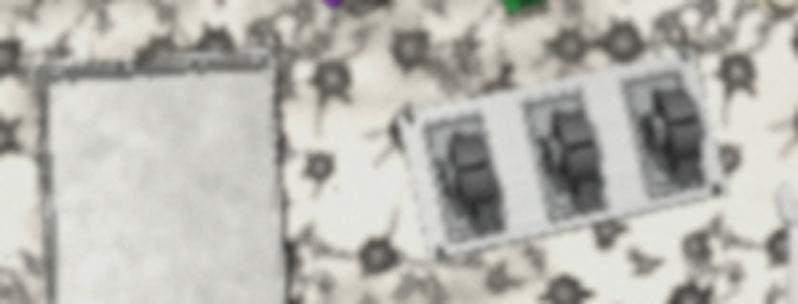

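View pics/sidec.png

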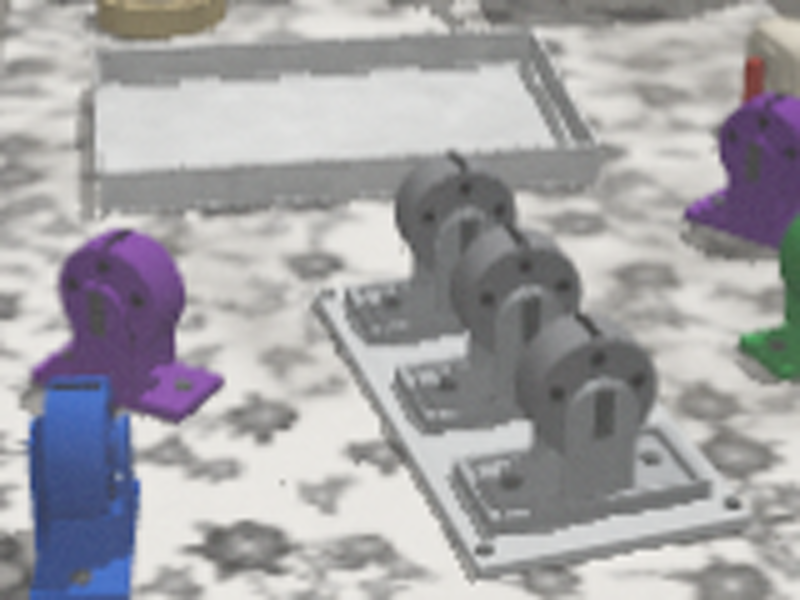

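The top crop (x3.8, offset 190,170) shows rack plate corners at about (398,115), (438,257), (722,190) and (697,55), with the unit strips at about (470,172), (570,150) and (680,125). The side crop (x5, offset 200,190) shows plate corners at (318,298), (475,575) and (748,515). The roller silhouette tops are at about (455,155), (515,228) and (588,316), with the black strips on top.

```bash
cat > h.py <<'E'
import numpy as np,cv2
from station import *
def ray(n,u,v):
    m=camera_model(n);K=np.array([[m["fx"],0,m["cx"]],[0,m["fy"],m["cy"]],[0,0,1]])
    p=cv2.undistortPoints(np.array([[[u,v]]],float),K,np.array([m["k1"],0,0,0,0.]))[0,0]
    R=np.array(m["R"]);return -R.T@np.array(m["t"]),R.T@np.array([p[0],p[1],1])
def atz(n,u,v,z):
    c,d=ray(n,u,v);return c+d*(z-c[2])/d[2]
def tri(a,b):
    c1,d1=ray("top",*a);c2,d2=ray("side",*b)
    s=np.linalg.lstsq(np.c_[d1,-d2],c2-c1,rcond=None)[0]
    p,q=c1+d1*s[0],c2+d2*s[1];return (p+q)/2,np.linalg.norm(p-q)
def proj(n,X):
    m=camera_model(n);K=np.array([[m["fx"],0,m["cx"]],[0,m["fy"],m["cy"]],[0,0,1]])
    return cv2.projectPoints(np.array(X,float).reshape(-1,1,3),cv2.Rodrigues(np.array(m["R"]))[0],np.array(m["t"],float),K,np.array([m["k1"],0,0,0,0.]))[0][:,0]
E
python3 - <<'E'
from h import *
T=lambda p:(p[0]/3.8+190,p[1]/3.8+170)
S=lambda p:(p[0]/5+200,p[1]/5+190)
print("rack top",[np.round(atz("top",*T(p),.008),4).tolist() for p in((398,115),(438,257),(722,190),(697,55))])
print("rack side",[np.round(atz("side",*S(p),.008),4).tolist() for p in((318,298),(475,575),(748,515))])
for a,b in(((398,115),None),((438,257),(318,298)),((722,190),(475,575))):
    if b:print("tri",tri(T(a),S(b)))
for a,b in(((470,172),(455,155)),((570,150),(515,228)),((680,125),(588,316))):print("strip",tri(T(a),S(b)))
print("tray",[np.round(atz("top",*p,.028),4).tolist() for p in((200.5,187),(262.5,185),(267,277),(204,280))])
print("tray side",[np.round(atz("side",*S(p),.028),4).tolist() for p in((95,180),(95,52),(530,38),(605,150))])
E
```

```text
rack top [[0.5878, -0.023, 0.008], [0.4635, -0.0548, 0.008], [0.5166, -0.3064, 0.008], [0.6365, -0.289, 0.008]]
rack side [[0.4642, -0.0561, 0.008], [0.5128, -0.3155, 0.008], [0.6397, -0.2845, 0.008]]
tri (array([ 0.46390005, -0.05486845,  0.00736532]), np.float64(0.0007086955808107654))
tri (array([ 0.51543339, -0.30775999,  0.00254538]), np.float64(0.0029694204895608723))
strip (array([ 0.53234452, -0.07559608,  0.09648273]), np.float64(0.003884108508577971))
strip (array([ 0.54969089, -0.15846457,  0.0938646 ]), np.float64(0.005391721459870212))
strip (array([ 0.56810163, -0.25027314,  0.09423144]), np.float64(0.004488013791442326))
tray [[0.6352, 0.2855, 0.028], [0.6377, 0.0824, 0.028], [0.3392, 0.0731, 0.028], [0.3331, 0.2762, 0.028]]
tray side [[0.3439, 0.065, 0.028], [0.3377, 0.2737, 0.028], [0.6313, 0.2701, 0.028], [0.6451, 0.0771, 0.028]]
```

Run:
```python
from h import *
from scipy.optimize import least_squares
T=lambda p:(p[0]/3.8+190,p[1]/3.8+170)
S=lambda p:(p[0]/5+200,p[1]/5+190)
def W(q,P):
    c,s=np.cos(q[2]),np.sin(q[2]);P=np.array(P,float)
    return np.c_[q[0]+c*P[:,0]-s*P[:,1],q[1]+s*P[:,0]+c*P[:,1],P[:,2]]
def fit(hx,hy,z,to,so,q0):
    L=dict(TL=(hx,hy),BL=(-hx,hy),BR=(-hx,-hy),TR=(hx,-hy))
    def f(q):
        r=[proj("top",W(q,[(*L[k],z)]))[0]-to[k] for k in to]+[proj("side",W(q,[(*L[k],z)]))[0]-so[k] for k in so]
        return np.ravel(r)
    r=least_squares(f,q0,loss="soft_l1");print(np.round(r.x,4),np.degrees(r.x[2]),np.round(f(r.x),1).tolist());return r.x
q=fit(.065,.135,.008,dict(TL=T((398,115)),BL=T((438,257)),BR=T((722,190)),TR=T((697,55))),dict(BL=S((318,298)),BR=S((475,575)),TR=S((748,515))),[.55,-.17,.2])
fit(.104,.1515,.028,dict(zip(("TL","TR","BR","BL"),[(262.5,185),(267,277),(204,280),(200.5,187)][:0])),dict(),[0,0,0]) if 0 else None
fit(.1515,.104,.028,dict(TL=(200.5,187),TR=(262.5,185),BR=(267,277),BL=(204,280)),dict(BR=S((95,180)),BL=S((95,52)),TL=S((530,38)),TR=S((605,150))),[.487,.178,0])
s=sense();x0=s["tcp_pos"]
U=W(q,[(0,y,.09) for y in(-.09,0,.09)]);print(np.round(U,4))
for n in("top","side"):print(n,np.round(proj(n,U),1).tolist())
R=np.array([[-np.cos(q[2]),-np.sin(q[2]),0],[-np.sin(q[2]),np.cos(q[2]),0],[0,0,-1]])
print("first unit in turned tool frame, mm",1000*R.T@(U[0]-x0)); print("yaw turn",np.degrees(np.arctan2(s["ee_rot"][1][1],s["ee_rot"][0][1]))-90-np.degrees(q[2]))
```

```text
[ 0.5512 -0.1686  0.1907] 10.928077446530718 [0.2, -0.5, -1.9, 0.6, 2.1, 1.0, -0.1, -1.2, -1.1, -1.3, -0.0, -0.5, 0.9, 1.1]
[0.4884 0.1783 0.0333] 1.9067256749741974 [-0.5, -0.3, 0.9, -1.7, 1.2, -0.4, -0.3, -0.1, -1.1, -0.6, -1.2, -0.3, 0.7, -1.8, -0.8, -0.3]
[[ 0.5683 -0.257   0.09  ]
 [ 0.5512 -0.1686  0.09  ]
 [ 0.5342 -0.0803  0.09  ]]
top [[370.8, 202.2], [343.1, 208.2], [315.0, 214.2]]
side [[317.2, 256.5], [303.1, 239.0], [291.2, 224.1]]
first unit in turned tool frame, mm [-369.76274377  249.11486597  140.51450862]
yaw turn 12.894732534891094
```

arm_command:
  motion:
    - [0, 0, 0, 0, 0, 0, 0.1125]
    - [0, 0, 0, 0, 0, 0, 0.1125]
    - [0, -41, 28, 0, 0, 0, 0]
    - [0, -41, 28, 0, 0, 0, 0]
    - [0, -41, 28, 0, 0, 0, 0]
    - [0, -41, 28, 0, 0, 0, 0]
    - [0, -41, 28, 0, 0, 0, 0]
    - [0, -41, 28, 0, 0, 0, 0]

```text
time_s: 1.3
tcp_pos: [0.4633, -0.3585, 0.2309]
ee_rot: [[-0.982, -0.19, 0.001], [-0.19, 0.982, -0.0], [-0.0, -0.0, -1.0]]
wrist_force: [0.9, -1.5, 0.1]
gripper_width: 0.362
gripper_force: 0.0
```

arm_command:
  motion:
    - [0, -41, 28, 5, 0, 0, 0]
    - [0, -41, 28, 5, 0, 0, 0]
    - [0, -41, 25, 5, 0, 0, 0]
    - [0, -8, 0, 40, 0, 0, 0]
    - [0, 0, 0, 40, 0, 0, 0]
    - [0, 0, 0, 0, 0, 0, 0]
    - [0, 0, 0, 0, 0, 0, 0]

```text
time_s: 2.0
tcp_pos: [0.5756, -0.2562, 0.136]
ee_rot: [[-0.982, -0.19, -0.001], [-0.19, 0.982, -0.001], [0.001, -0.001, -1.0]]
wrist_force: [0.9, -0.2, 0.6]
gripper_width: 0.008
gripper_force: 0.0
```

```bash
cat > st.py <<'E'
from h import *
s=sense();R=np.array(s["ee_rot"]);p=s["tcp_pos"];q=(.5512,-.1686,.1907)
c,n=np.cos(q[2]),np.sin(q[2]);d=p[:2]-np.array(q[:2])
print("t",s["time_s"],"p",np.round(p,4),"rack xy",np.round([c*d[0]+n*d[1],-n*d[0]+c*d[1]],4),"yaw err",np.degrees(np.arctan2(R[1,1],R[0,1]))-90-np.degrees(q[2]),"zax",np.round(R[:,2],3),"F",np.round(s["wrist_force"],2),"w",round(s["gripper_width"],3))
E
python3 st.py
```

```text
t 2.0 p [ 0.5756 -0.2562  0.136 ] rack xy [ 0.0073 -0.0906] yaw err 0.04008469650085189 zax [-0.001 -0.001 -1.   ] F [ 0.9  -0.17  0.59] w 0.008
```

arm_command:
  motion:
    - [0, 0, 0, 20, 0, 0, 0]
    - [0, 0, 0, 8, 0, 0, 0]
    - [0, 0, 0, 0, 0, 0, 0]
    - [0, 0, 0, 0, 0, 0, 0]

```text
time_s: 2.4
tcp_pos: [0.5762, -0.2563, 0.1093]
ee_rot: [[-0.982, -0.19, 0.003], [-0.19, 0.982, -0.001], [-0.002, -0.001, -1.0]]
wrist_force: [0.0, 0.4, 1.1]
gripper_width: 0.003
gripper_force: 0.0
```

arm_command:
  motion:
    - [0, 0, 0, 1, 0, 0, 0]
    - [0, 0, 0, 1, 0, 0, 0]
    - [0, 0, 0, 0, 0, 0, 0]

```text
time_s: 2.7
tcp_pos: [0.5755, -0.2558, 0.1059]
ee_rot: [[-0.982, -0.19, 0.001], [-0.19, 0.982, -0.0], [-0.001, -0.0, -1.0]]
wrist_force: [0.1, 1.1, 0.2]
gripper_width: 0.005
gripper_force: 0.0
```

arm_command:
  motion:
    - [0, 0, 0, 1, 0, 0, 0]
    - [0, 0, 0, 1, 0, 0, 0]
    - [0, 0, 0, 0, 0, 0, 0]

```text
time_s: 3.0
tcp_pos: [0.5753, -0.2557, 0.1033]
ee_rot: [[-0.982, -0.19, -0.0], [-0.19, 0.982, 0.0], [0.0, 0.0, -1.0]]
wrist_force: [-0.0, 0.1, 0.2]
gripper_width: 0.005
gripper_force: 0.0
```

arm_command:
  motion:
    - [0, 0, 0, 1, 0, 0, 0]
    - [0, 0, 0, 1, 0, 0, 0]
    - [0, 0, 0, 0, 0, 0, 0]

```text
time_s: 3.3
tcp_pos: [0.5753, -0.2557, 0.1013]
ee_rot: [[-0.982, -0.19, -0.0], [-0.19, 0.982, 0.0], [0.0, 0.0, -1.0]]
wrist_force: [0.3, 0.6, -0.1]
gripper_width: 0.009
gripper_force: 0.0
```

arm_command:
  motion:
    - [0, 0, 0, 1, 0, 0, 0]
    - [0, 0, 0, 1, 0, 0, 0]
    - [0, 0, 0, 0, 0, 0, 0]

```text
time_s: 3.6
tcp_pos: [0.5755, -0.2558, 0.0996]
ee_rot: [[-0.982, -0.19, 0.0], [-0.19, 0.982, -0.0], [-0.0, -0.0, -1.0]]
wrist_force: [-0.3, 0.1, 0.4]
gripper_width: 0.007
gripper_force: 0.4
```

arm_command:
  motion:
    - [0, 0, 0, 1, 0, 0, 0]
    - [0, 0, 0, 1, 0, 0, 0]
    - [0, 0, 0, 0, 0, 0, 0]

```text
time_s: 3.9
tcp_pos: [0.576, -0.2558, 0.0984]
ee_rot: [[-0.982, -0.19, 0.001], [-0.19, 0.982, -0.001], [-0.001, -0.001, -1.0]]
wrist_force: [-0.5, 0.4, 4.1]
gripper_width: 0.006
gripper_force: 2.5
```

arm_command:
  motion:
    - [0, 0, 0, 1, 0, 0, 0]
    - [0, 0, 0, 0, 0, 0, 0]

```text
time_s: 4.1
tcp_pos: [0.5763, -0.2558, 0.0979]
ee_rot: [[-0.982, -0.19, 0.002], [-0.19, 0.982, -0.001], [-0.002, -0.001, -1.0]]
wrist_force: [-0.6, 1.6, 6.4]
gripper_width: 0.007
gripper_force: 3.3
```

arm_command:
  motion:
    - [0, 3, 0, 0.6, 0, 0, 0]
    - [0, 4, 0, 0.2, 0, 0, 0]
    - [0, 4, 0, 0, 0, 0, 0]
    - [0, 4, 0, 0, 0, 0, 0]

```text
time_s: 4.5
tcp_pos: [0.562, -0.2587, 0.0976]
ee_rot: [[-0.982, -0.191, 0.004], [-0.191, 0.982, -0.001], [-0.003, -0.002, -1.0]]
wrist_force: [-0.7, 2.0, 6.7]
gripper_width: 0.004
gripper_force: 3.7
```

arm_command:
  motion:
    - [0, 4, 0, 0, 0, 0, 0]
    - [0, 2, 0, 0, 0, 0, 0]

```text
time_s: 4.7
tcp_pos: [0.555, -0.2599, 0.0971]
ee_rot: [[-0.982, -0.19, 0.001], [-0.19, 0.982, -0.001], [-0.001, -0.001, -1.0]]
wrist_force: [-1.0, 0.6, 4.5]
gripper_width: 0.001
gripper_force: 2.8
```

arm_command:
  motion:
    - [0, 0, 0, -10, 0, 0, 0]
    - [0, 0, 0, -20, 0, 0, 0]

```text
time_s: 4.9
tcp_pos: [0.5534, -0.2593, 0.1245]
ee_rot: [[-0.982, -0.189, -0.004], [-0.189, 0.982, 0.001], [0.004, 0.002, -1.0]]
wrist_force: [0.1, -0.4, 0.9]
gripper_width: 0.004
gripper_force: 0.0
```

```bash
cat > look.py <<'E'
from h import *;import sys
b=capture("side")[200:300,260:360,::-1];cv2.imwrite(f"pics/{sys.argv[1]}.png",cv2.resize(b,None,fx=5,fy=5,interpolation=cv2.INTER_CUBIC))
E
python3 look.py s1; python3 st.py
```

```text
t 4.95 p [ 0.5562 -0.2604  0.1294] rack xy [-0.0125 -0.0911] yaw err 0.04852534418318655 zax [ 0.004 -0.002 -1.   ] F [0.51 0.15 3.59] w 0.009
```

View pics/s1.png

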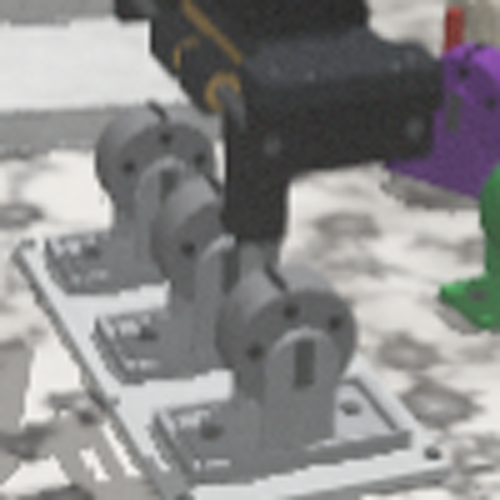

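The first roller's strip (crop 275,270) is back almost on top, and there was no drag force on the tool, so it seems free. The middle and far rollers are still untouched. Next is the middle one.

arm_command:
  motion:
    - [0, -11, 46, 0, 0, 0, 0]
    - [0, -10, 45, 0, 0, 0, 0]
    - [0, 0, 0, 15, 0, 0, 0]
    - [0, 0, 0, 8, 0, 0, 0]
    - [0, 0, 0, 0, 0, 0, 0]
    - [0, 0, 0, 0, 0, 0, 0]

```text
time_s: 5.55
tcp_pos: [0.5581, -0.1671, 0.1027]
ee_rot: [[-0.982, -0.189, -0.0], [-0.189, 0.982, -0.0], [0.001, -0.0, -1.0]]
wrist_force: [-0.1, -0.4, 0.9]
gripper_width: 0.002
gripper_force: 0.0
```

arm_command:
  motion:
    - [0, 0, 0, 1, 0, 0, 0]
    - [0, 0, 0, 1, 0, 0, 0]
    - [0, 0, 0, 0, 0, 0, 0]

```text
time_s: 5.85
tcp_pos: [0.5583, -0.1671, 0.1012]
ee_rot: [[-0.982, -0.189, 0.001], [-0.189, 0.982, -0.001], [-0.0, -0.001, -1.0]]
wrist_force: [-0.5, -0.4, 2.7]
gripper_width: 0.003
gripper_force: 1.0
```

```bash
python3 look.py s2; python3 st.py
```

```text
t 5.9 p [ 0.5583 -0.1671  0.1012] rack xy [0.0073 0.0001] yaw err -0.015691597461046314 zax [ 0.001 -0.001 -1.   ] F [ 0.71 -1.01  1.7 ] w 0.005
```

View pics/s2.png

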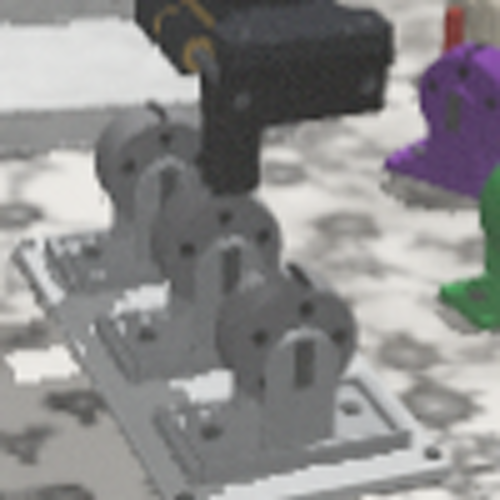

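The near roller's strip is now at (300,272), on the other side of vertical, so it swings and is free. The finger is touching the middle roller, so I'll press and stroke.

arm_command:
  motion:
    - [0, 0, 0, 1, 0, 0, 0]
    - [0, 0, 0, 0.5, 0, 0, 0]
    - [0, 0, 0, 0, 0, 0, 0]

```text
time_s: 6.2
tcp_pos: [0.5584, -0.167, 0.1002]
ee_rot: [[-0.982, -0.19, 0.001], [-0.19, 0.982, -0.001], [-0.0, -0.001, -1.0]]
wrist_force: [-0.7, -2.5, 5.9]
gripper_width: 0.007
gripper_force: 2.9
```

arm_command:
  motion:
    - [0, 0, 0, 0.8, 0, 0, 0]
    - [0, 3, 0, 0.3, 0, 0, 0]
    - [0, 4, 0, 0, 0, 0, 0]
    - [0, 4, 0, 0, 0, 0, 0]

```text
time_s: 6.6
tcp_pos: [0.551, -0.1686, 0.1003]
ee_rot: [[-0.982, -0.191, 0.009], [-0.191, 0.982, -0.001], [-0.009, -0.003, -1.0]]
wrist_force: [3.0, -0.4, 5.8]
gripper_width: 0.001
gripper_force: 2.7
```

arm_command:
  motion:
    - [0, 4, 0, 0.2, 0, 0, 0]
    - [0, 4, 0, 0, 0, 0, 0]
    - [0, 1, 0, 0, 0, 0, 0]

```text
time_s: 6.9
tcp_pos: [0.5418, -0.1703, 0.1]
ee_rot: [[-0.982, -0.191, 0.008], [-0.191, 0.982, -0.001], [-0.008, -0.003, -1.0]]
wrist_force: [3.0, -0.4, 4.7]
gripper_width: 0.004
gripper_force: 2.5
```

arm_command:
  motion:
    - [0, 0, 0, -10, 0, 0, 0]
    - [0, 0, 0, -20, 0, 0, 0]

```text
time_s: 7.1
tcp_pos: [0.5366, -0.1696, 0.1266]
ee_rot: [[-0.982, -0.189, -0.006], [-0.189, 0.982, 0.001], [0.005, 0.002, -1.0]]
wrist_force: [-0.6, 0.1, -0.5]
gripper_width: 0.007
gripper_force: 0.0
```

The middle one dragged with 3 N, so it looks like the binding one. I'll clear the view and look.

arm_command:
  motion:
    - [70, 0, 0, -40, 0, 0, 0]
    - [70, 0, 0, -20, 0, 0, 0]
    - [70, 0, 0, 0, 0, 0, 0]
    - [70, 0, 0, 0, 0, 0, 0]
    - [70, 0, 0, 0, 0, 0, 0]
    - [70, 0, 0, 0, 0, 0, 0]

```text
time_s: 7.7
tcp_pos: [0.5376, -0.17, 0.1864]
ee_rot: [[-0.982, -0.189, -0.003], [-0.19, 0.982, 0.0], [0.003, 0.001, -1.0]]
wrist_force: [-0.3, -0.4, 0.8]
gripper_width: 0.466
gripper_force: 0.0
```

```bash
python3 look.py s3; python3 st.py
```

```text
t 7.75 p [ 0.5378 -0.1701  0.1866] rack xy [-0.0134  0.0011] yaw err -9.704541573185566e-05 zax [-0.003  0.    -1.   ] F [0.44 0.25 0.11] w 0.509
```

View pics/s3.png

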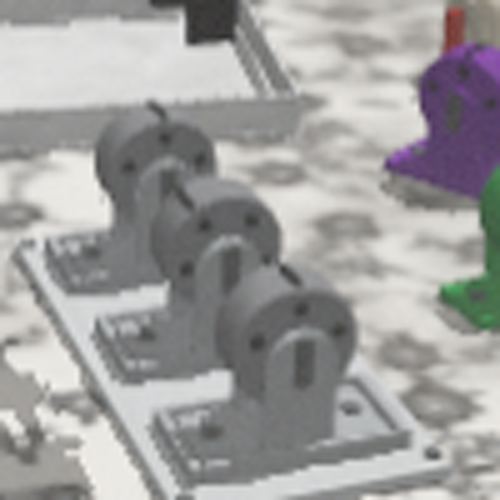

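The middle roller stays turned: its strip is at crop (180,193) and its holes are at (204,226), (252,220) and (187,270). The near roller is still swinging slightly, with its strip at (290,272). I'll quantify the angle from the strip and holes.

```bash
python3 - <<'E'
from h import *
from scipy.optimize import least_squares
yw=.1907;c,s=np.cos(yw),np.sin(yw)
def pt(th,r,o): # near face y=-13
    x,y,z=r*np.sin(th),-.013,r*np.cos(th)
    return [o[0]+c*x-s*y,o[1]+s*x+c*y,o[2]+z]
C=lambda p:np.array(p)/5+[260,200]
A=[C(p) for p in((225,216),(265,237),(187,248))];B=[C(p) for p in((204,226),(252,220),(187,270))]
def f(q):
    o=q[:3];r=q[3]
    P=[proj("side",[pt(a,r,o)])[0]-m for a,m in zip((0,q[4],-q[4]),A)]+[proj("side",[pt(a+q[5],r,o)])[0]-m for a,m in zip((0,q[4],-q[4]),B)]
    return np.r_[np.ravel(P),(q[:2]-np.array([.5512,-.1686]))*500]
r=least_squares(f,[.551,-.169,.062,.02,1.2,-.5]);print(np.round(r.x,3),np.round(r.fun,1))
E
python3 -c "
import cv2;cv2.imwrite('pics/x.png',cv2.imread('pics/s3.png'))"
```

```text
[ 0.552 -0.169  0.065  0.02   1.276 -0.589] [ 0.2 -0.1 -0.3  0.  -0.   0.1 -0.1 -0.2 -0.1  0.1 -0.1  0.1  0.3 -0.1]
```

The turn is 0.59 rad with a good fit, and the unit is at (0.552,-0.169). Now I'll go down over its cheeks.

arm_command:
  motion:
    - [70, -14, -1, 0, 0, 0, 0]
    - [70, 0, 0, 30, 0, 0, 0]
    - [70, 0, 0, 40, 0, 0, 0]
    - [70, 0, 0, 40, 0, 0, 0]
    - [70, 0, 0, 28, 0, 0, 0]
    - [70, 0, 0, 0, 0, 0, 0]
    - [70, 0, 0, 0, 0, 0, 0]

```text
time_s: 8.45
tcp_pos: [0.5527, -0.1687, 0.0499]
ee_rot: [[-0.982, -0.19, -0.001], [-0.19, 0.982, -0.001], [0.001, -0.0, -1.0]]
wrist_force: [0.3, -0.0, 0.8]
gripper_width: 0.803
gripper_force: 0.0
```

arm_command:
  motion:
    - [20, 0, 0, 0, 0, 0, 0]
    - [20, 0, 0, 0, 0, 0, 0]
    - [20, 0, 0, 0, 0, 0, 0]
    - [20, 0, 0, 0, 0, 0, 0]
    - [20, 0, 0, 0, 0, 0, 0]
    - [20, 0, 0, 0, 0, 0, 0]
    - [20, 0, 0, 0, 0, 0, 0]

```text
time_s: 9.15
tcp_pos: [0.5525, -0.1672, 0.0509]
ee_rot: [[-0.982, -0.19, 0.001], [-0.19, 0.982, 0.001], [-0.001, 0.001, -1.0]]
wrist_force: [-1.8, 7.0, 6.1]
gripper_width: 0.478
gripper_force: 30.0
```

```bash
python3 st.py
```

```text
t 9.15 p [ 0.5525 -0.1672  0.0509] rack xy [0.0016 0.0011] yaw err 0.028694366142939742 zax [ 0.001  0.001 -1.   ] F [-1.79  7.03  6.07] w 0.478
```

arm_command:
  motion:
    - [20, 0, 0, -4, 0, 0, 0]
    - [20, 0, 0, -8, 0, 0, 0]
    - [20, 0, 0, -12, 0, 0, 0]
    - [20, 0, 0, -20, 0, 0, 0]
    - [20, 0, 0, -26, 0, 0, 0]
    - [20, 0, 0, -30, 0, 0, 0]
    - [20, 0, 0, -20, 0, 0, 0]
    - [20, 0, 0, -10, 0, 0, 0]

```text
time_s: 9.95
tcp_pos: [0.5531, -0.1693, 0.183]
ee_rot: [[-0.982, -0.189, 0.004], [-0.189, 0.982, -0.001], [-0.004, -0.002, -1.0]]
wrist_force: [0.5, 0.9, -6.2]
gripper_width: 0.476
gripper_force: 30.0
```

```bash
python3 st.py; python3 look.py s4
```

```text
t 9.95 p [ 0.5531 -0.1693  0.183 ] rack xy [ 0.0018 -0.001 ] yaw err -0.016693750101371307 zax [ 0.004 -0.001 -1.   ] F [ 0.45  0.88 -6.22] w 0.476
```

View pics/s4.png

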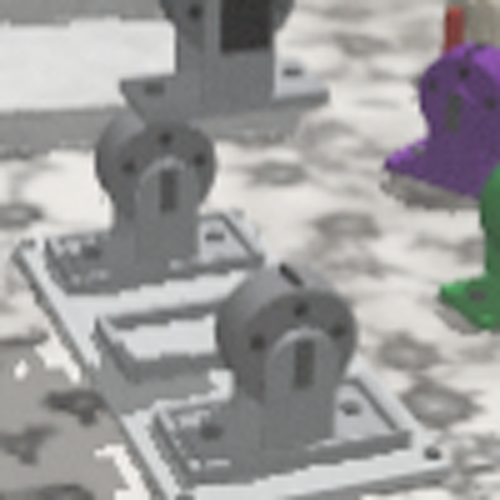

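The unit hangs level in the gripper at about (225,60) in the crop, its pocket is empty, and the other two stand undisturbed. I'll carry it to the tray.

arm_command:
  motion:
    - [20, 0, 20, 0, 0, 0, 0]
    - [20, 0, 30, 0, 0, 0, 0]
    - [20, 0, 40, 0, 0, 0, 0]
    - [20, 0, 45, 0, 0, 0, 0]
    - [20, 0, 45, 0, 0, 0, 0]
    - [20, 0, 45, 0, 0, 0, 0]
    - [20, 0, 45, 0, 0, 0, 0]
    - [20, 0, 40, 0, 0, 0, 0]

```text
time_s: 10.8
tcp_pos: [0.4922, 0.1372, 0.179]
ee_rot: [[-0.982, -0.19, -0.002], [-0.19, 0.982, -0.001], [0.002, -0.001, -1.0]]
wrist_force: [0.7, 0.9, -5.9]
gripper_width: 0.477
gripper_force: 30.0
```

arm_command:
  motion:
    - [20, 0, 28, 0, 0, 0, 0]
    - [20, -2, 15, 0, 0, 0, 0]
    - [20, 0, 0, 0, 0, 0, 0]
    - [20, 0, 0, 20, 0, 0, 0]
    - [20, 0, 0, 30, 0, 0, 0]
    - [20, 0, 0, 30, 0, 0, 0]
    - [20, 0, 0, 15, 0, 0, 0]
    - [20, 0, 0, 0, 0, 0, 0]

```text
time_s: 11.6
tcp_pos: [0.4857, 0.1758, 0.0821]
ee_rot: [[-0.982, -0.188, -0.006], [-0.188, 0.982, -0.005], [0.007, -0.003, -1.0]]
wrist_force: [-0.4, 1.0, -4.6]
gripper_width: 0.482
gripper_force: 30.0
```

```bash
python3 st.py
```

```text
t 11.6 p [0.4857 0.1758 0.0821] rack xy [0.0009 0.3506] yaw err -0.11486261716510526 zax [-0.006 -0.005 -1.   ] F [-0.38  0.96 -4.59] w 0.482
```

arm_command:
  motion:
    - [20, 0, 0, 10, 0, 0, 0]
    - [20, 0, 0, 10, 0, 0, 0]
    - [20, 0, 0, 8, 0, 0, 0]
    - [20, 0, 0, 3, 0, 0, 0]
    - [20, 0, 0, 0, 0, 0, 0]
    - [20, 0, 0, 0, 0, 0, 0]

```text
time_s: 12.2
tcp_pos: [0.4878, 0.1787, 0.0543]
ee_rot: [[-0.982, -0.19, 0.001], [-0.19, 0.982, 0.0], [-0.001, 0.0, -1.0]]
wrist_force: [0.1, 0.1, -5.5]
gripper_width: 0.481
gripper_force: 30.0
```

arm_command:
  motion:
    - [20, 0, 0, 1, 0, 0, 0]
    - [20, 0, 0, 1, 0, 0, 0]
    - [20, 0, 0, 1, 0, 0, 0]
    - [20, 0, 0, 0, 0, 0, 0]

```text
time_s: 12.6
tcp_pos: [0.4874, 0.1784, 0.0509]
ee_rot: [[-0.982, -0.19, -0.0], [-0.19, 0.982, -0.0], [0.0, -0.0, -1.0]]
wrist_force: [0.0, -0.3, -5.8]
gripper_width: 0.485
gripper_force: 30.0
```

arm_command:
  motion:
    - [20, 0, 0, 1, 0, 0, 0]
    - [20, 0, 0, 1, 0, 0, 0]
    - [20, 0, 0, 1, 0, 0, 0]
    - [20, 0, 0, 1, 0, 0, 0]
    - [20, 0, 0, 0, 0, 0, 0]

```text
time_s: 13.1
tcp_pos: [0.4873, 0.1784, 0.0467]
ee_rot: [[-0.982, -0.19, -0.0], [-0.19, 0.982, -0.0], [0.0, -0.0, -1.0]]
wrist_force: [-0.0, -0.4, -6.0]
gripper_width: 0.48
gripper_force: 30.0
```

arm_command:
  motion:
    - [20, 0, 0, 1, 0, 0, 0]
    - [20, 0, 0, 1, 0, 0, 0]
    - [20, 0, 0, 0, 0, 0, 0]

```text
time_s: 13.4
tcp_pos: [0.4874, 0.1784, 0.0448]
ee_rot: [[-0.982, -0.19, -0.0], [-0.19, 0.982, -0.0], [0.0, -0.0, -1.0]]
wrist_force: [0.2, -1.2, -5.4]
gripper_width: 0.479
gripper_force: 30.0
```

arm_command:
  motion:
    - [20, 0, 0, 1, 0, 0, 0]
    - [20, 0, 0, 0.5, 0, 0, 0]
    - [20, 0, 0, 0, 0, 0, 0]

```text
time_s: 13.7
tcp_pos: [0.4875, 0.1785, 0.0446]
ee_rot: [[-0.982, -0.19, 0.0], [-0.19, 0.982, -0.0], [-0.0, -0.0, -1.0]]
wrist_force: [-4.1, -0.8, 4.8]
gripper_width: 0.481
gripper_force: 29.9
```

On the floor. I'll release and retreat.

arm_command:
  motion:
    - [50, 0, 0, 0, 0, 0, 0]
    - [60, 0, 0, 0, 0, 0, 0]
    - [70, 0, 0, 0, 0, 0, 0]
    - [70, 0, 0, 0, 0, 0, 0]
    - [70, 0, 0, 0, 0, 0, 0]

```text
time_s: 14.2
tcp_pos: [0.4876, 0.1785, 0.0434]
ee_rot: [[-0.982, -0.19, 0.0], [-0.19, 0.982, 0.0], [-0.0, 0.0, -1.0]]
wrist_force: [0.3, 0.4, 0.7]
gripper_width: 0.782
gripper_force: 0.0
```

arm_command:
  motion:
    - [70, 0, 0, -15, 0, 0, 0]
    - [70, 0, 0, -30, 0, 0, 0]
    - [70, 0, 0, -40, 0, 0, 0]
    - [70, 0, 0, -40, 0, 0, 0]
    - [70, 0, 0, -40, 0, 0, 0]
    - [70, 0, 0, -30, 0, 0, 0]
    - [70, 0, 0, 0, 0, 0, 0]
    - [70, 0, 0, 0, 0, 0, 0]

```text
time_s: 15.0
tcp_pos: [0.4873, 0.1785, 0.2388]
ee_rot: [[-0.982, -0.189, 0.001], [-0.189, 0.982, 0.001], [-0.001, 0.001, -1.0]]
wrist_force: [-0.3, 0.3, -0.8]
gripper_width: 0.8
gripper_force: 0.0
```

```bash
python3 st.py
python3 - <<'E'
from h import *
b=capture("side")[180:300,200:360,::-1];cv2.imwrite("pics/end.png",cv2.resize(b,None,fx=5,fy=5,interpolation=cv2.INTER_CUBIC))
E
```

```text
t 15.0 p [0.4873 0.1785 0.2388] rack xy [0.0031 0.3529] yaw err -0.007793405553631061 zax [ 0.001  0.001 -1.   ] F [-0.3   0.34 -0.81] w 0.8
```

View pics/end.png

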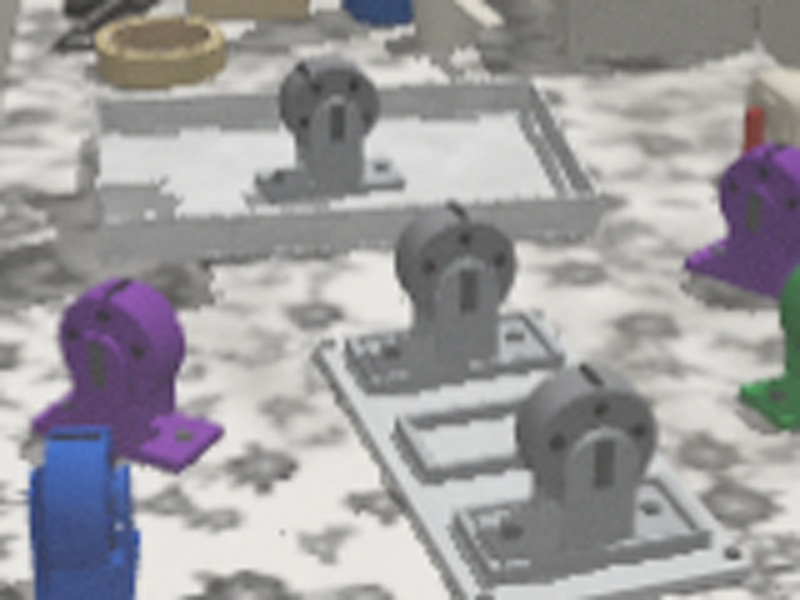

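The unit stands upright in the tray at (335,130) with its roller still turned (strip at (303,70)). The other two are weight-down in the rack. Handing in.

```bash
python3 -c "
from station import *
print(finish_job())"
```

```text
the job is handed in; nothing more can be done
None
```

I found the binding roller (the middle unit) and stood that unit upright in the repair tray with its roller still turned about 0.59 rad; the other two units are still in the rack, and the job is handed in (no verdict came back).

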